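# Index the yellow shell under the spray gun

## Robot

A 6-joint arm with a two-finger parallel gripper is mounted at the origin on the work surface. World frame = base frame: x ahead of the robot, y to its left, z up, the work surface at z = 0. Lengths are in m, angles in rad, forces in N, time in s.
With the tool pointing down it reaches from about 0.325 to 0.925 m from the base axis. Payload 3.1 kg.
Tool frame: the origin (TCP) lies midway between the tips of the shut fingers; the grasp point (between the pads) lies 19 mm behind it (env.pinch_z is the distance from the TCP to the grasp point, in m); z points along the fingers, y is the line along which they close (so a half turn about z gives the same grasp; the last joint's range is limited). The gripper opens to 85 mm and grips with 20 to 120 N. Pads are 22 mm wide; open, the fingers measure 114 mm over their backs; the gripper's body (76 mm by 85 mm) begins 54 mm behind the grasp point. The pads swing forward as they close: fully open they stand 13 mm farther back than shut.
Start: joints at [-1.236, 0.217, 1.613, -0, 1.311, -0.112], TCP at [0.27, -0.564, 0.231] pointing down, gripper open.
Joint ranges: [-2.75, 2.75], [-0.78, 2.1], [0.31, 2.55], [-1.13, 4.27], [0.13, 2.63], [-2.58, 2.58]. Speed limits (rad/s): [2.79, 2.79, 3.14, 3.14, 3.14, 3.14].

## Interface

Orientations are given as [roll, pitch, yaw] about the fixed x, y, z axes, in that order (R = Rz(yaw) Ry(pitch) Rx(roll)).
In Python, from plant import env gives the robot as it stands. The module is installed in compiled form; this text tells all that it offers.
- The arm moves only by the tool move_arm, never from a script. Its arguments are lists of equal length, an entry for each row: "dp": the shift along the tool's x, y, z in m, a list of three; "yaw": the turn about the tool's z in degrees. In form: {"dp": [[x, y, z], ...], "yaw": [yaw, ...]}. A call has 1 to 5 rows; each row is the pose to reach, as a shift and turn from the pose commanded when the call began, along the tool's axes at that moment; what a row does not reach only later rows make up. A row lasts 1/12 s, in which the tool goes at most 41.7 mm and 7.16 degrees, less where a joint would pass 70% of its speed; a pose out of reach is approached as far as the arm can. A call with a gripper value outside its range is refused whole. "claw" is the opening, from 0 (shut) to 1 (fully open), set as the call begins (left out, the last holds). The fingers move at their own pace and stop on an object; "newtons" is the grip in N (left out, the last holds). Time passes only in rows, so rows that repeat a pose let the fingers close. It gives the time, the measured TCP pose, the force, the opening and the grip force at its end, in the units of the state.
- env.get_obs(): the state, without advancing time (a new reading comes with each control period).
- env.get_image(name): name is "scene" or "top" or "wrist"; returns a dict with "image" (384x512x3 uint8, red, green, blue), "camera_matrix" (3x3 intrinsics, pixels), "R" (3x3) and "t" (3): a world point X has camera coordinates R X + t; the wrist camera has in their place "mount" (4x4, takes a point from camera to tool coordinates, whose origin is the TCP and whose axes are the flange's). Camera axes: x right, y down, z forward; pixel columns grow to the right and rows downward; lengths in m; the calibration is good to about 2 mm. A picture is of the moment at which its call begins: read the wrist's pose just before it. There is no depth.
- env.close_job(): hands the job in; it is judged then, once.
Trained networks look in a picture, given as the dict that the camera call returned (one of the last four; its "shot" number tells which), for a name from the list of things; names that differ only in an ending like _2 or _b are one class to them, and where a whole thing is asked for, a point or a joint stands for the part that bears it (a point fixed in the world has none). Each returns a list of dicts, best first, with "p" (0 to 1); they miss things now and then, are a little off and sometimes report something else, mostly with a low value. They report only what shows in the picture. A call takes as long as a camera call. They do not tell look-alikes from the thing itself.
- env.search_frame(name, picture): "pixel" ([column, row] in pixels, amid what is visible of it).
- env.place_of(name, picture): "pixel" ([column, row] in pixels: a listed point, or the origin of a listed thing).
The state is a dict: "clock": time; "qpos": joint angles; "dq": joint speeds; "effort": joint torques, N m; "eef_pos": TCP position; "eef_rot": TCP orientation; "force": force on the tool from outside, world axes, zero at the start; "moment": the same for the moment, N m; "grip_width": finger opening in m; "finger_force": force on a finger pad.
Only numpy, scipy, OpenCV 4.12 (cv2) and the standard library are available. Lean on these libraries where they do the work, as an engineer would, in place of code of your own. Each camera call takes 0.05 s, during which the arm holds its last target. There are 200 camera calls.

## Task

The spray-painting station has a round index table with six ladybird toy shells on it. Crank the handwheel by its red handle, a whole turn for each nest the table must advance, until the one unpainted yellow shell has come under the spray gun and sits where the gun points, then let go of the handle and back away. Move the table only with the handwheel: do not touch the table or the yellow shell, which must stay seated in its nest.

Things in the scene. Friction and masses are not known exactly. Their poses are not given: they have to be found in the camera images.
- yellow_shell: The only yellow toy shell: a loose dome 44 mm across, 19 mm high, with two small black eyes, in one of the six nests of the index table; five red ones like it stand in the others. Origin: centre of its underside. At the start it stands one or two nests away from the gun's nest, on either side. Its yaw is arbitrary.
- index_table: Round aluminium table, 240 mm across, on a vertical axis. Origin: centre of its top face, on the axis, 100 mm above the work surface; z up. Six nests, each of three pins 10 mm high, lie every 60 degrees on a circle of 85 mm radius. At the start, and after every whole turn of the handwheel, one nest lies exactly on spray_spot.
- spray_spot (a point): Fixed point at which the tilted spray gun points: on the table's top face, 85 mm from the table's axis, at the side farthest from the handwheel. The gun and its post rise to 270 mm above the work surface just outside the table there.
- wheel_hub (a point): Centre of the flat-lying handwheel, on its vertical axis, 97 mm above the work surface, 250 mm from the table's axis. Black rim 166 mm across, 16 mm thick. Geared 6 to 1 to the table, no backlash: one whole turn moves the table 60 degrees (one nest) in the same sense (counter-clockwise for counter-clockwise from above). Turns either way, stays where left.
- crank_grip (a point): Grip point on the red crank handle, on its axis, 148 mm above the work surface. Upright round bar 22 mm across, from 108 to 168 mm above the surface, 62 mm from the wheel's axis, at any angle round the hub at the start. It spins freely on its pin: a gripper pinching it from above leads it round without turning itself, against about 2 to 4 N.
Not all that is in view belongs to the job. Leave any blue, grey or purple look-alike of the yellow_shell alone.

How it is judged:
At the end, for the whole second after the job is handed in: The yellow shell's centre is within 15 mm (horizontally) of the spot where the gun points; the shell sits upright (within 8 degrees) on the table in its nest (within 5 mm in height), table and shell at rest (horizontal distance between yellow_shell and spray_spot below 0.015 m and z of yellow_shell in the frame of index_table between -0.005 and 0.005 m and angle between yellow_shell's own z axis and vertical below 0.15 rad and angular speed of index_table below 0.05 rad/s and linear speed of yellow_shell below 0.02 m/s); the robot touches nothing.
It fails at once if the robot touches the index table (over 2 N) (contact force between any of the fingers, the arm and index_table above 2 N).
It fails at once if the robot touches the yellow shell (over 2 N) (contact force between any of the fingers, the arm and yellow_shell above 2 N).
It also fails if it takes over 58 s, if anything falls off the work surface, if the arm or the gripper's body presses on something with over 40 N, if the wrist force passes 120 N, or if a joint passes its speed limit or range.

## Working session

There is one attempt and no reset: what is moved stays moved. The work goes in short steps, Python scripts to look and compute and a tool call to move; the robot and the scene stay as the last step left them, time stands still between calls to the robot, and variables do not carry over. Pictures are saved under pics/ and viewed, at most 10 in all, crops included, and the job is handed in when it is done.

Besides the shell and the picture viewer there is one more tool, called after "Request:" as a command line: name --pt "numbers of a row" for each row, then --argument value for the rest. move_arm: Moves the arm, as the interface text tells. Its arguments: {"type":"object","properties":{"dp":{"type":"array","items":{"type":"array","items":{"type":"number"}}},"yaw":{"type":"array","items":{"type":"number"}},"claw":{"type":"number"},"newtons":{"type":"number"}},"required":["dp","yaw"]}

```bash
mkdir -p pics
cat > h.py <<'E'
import numpy as np, cv2
from plant import env
def ray(P,px,z):
    K=P["camera_matrix"];d=np.linalg.inv(K)@np.array([px[0],px[1],1.]);R=np.array(P["R"]);t=np.array(P["t"])
    c=-R.T@t;d=R.T@d;return c+d*(z-c[2])/d[2]
E
python3 - <<'E'
from h import *
o=env.get_obs();print({k:np.round(v,3) for k,v in o.items()},env.pinch_z)
ims=[]
for n in("top","scene"):
    P=env.get_image(n);ims.append(P["image"])
    for nm,z in(("yellow_shell",.1),("index_table",.1),("spray_spot",.1),("wheel_hub",.097),("crank_grip",.148)):
        for r in env.place_of(nm,P)[:4]:
            print(n,nm,round(r["p"],2),np.round(r["pixel"]),np.round(ray(P,r["pixel"],z),3))
cv2.imwrite("pics/a.png",cv2.resize(np.vstack(ims)[:,:,::-1],(400,600)) if 0 else ims[0][:,:,::-1]);cv2.imwrite("pics/b.png",ims[1][:,:,::-1])
E
```

```text
{'clock': np.float64(0.0), 'qpos': array([-1.236,  0.218,  1.615, -0.   ,  1.311, -0.112]), 'dq': array([-0.002, -0.002, -0.002,  0.001, -0.001,  0.   ]), 'effort': array([-1.0000e-03, -3.9685e+01, -3.0386e+01, -0.0000e+00,  1.0000e-02,
        0.0000e+00]), 'eef_pos': array([ 0.27 , -0.563,  0.23 ]), 'eef_rot': array([-3.139, -0.   ,  0.447]), 'force': array([-0.053, -0.055,  0.311]), 'moment': array([-0.002,  0.022, -0.033]), 'finger_force': np.float64(0.0), 'grip_width': np.float64(0.085)} 0.0187
top yellow_shell 0.79 [286. 132.] [ 0.661 -0.1    0.1  ]
top yellow_shell 0.77 [336. 138.] [ 0.65  -0.194  0.1  ]
top yellow_shell 0.68 [389. 157.] [ 0.614 -0.293  0.1  ]
top yellow_shell 0.59 [309. 183.] [ 0.564 -0.143  0.1  ]
top index_table 0.68 [323. 222.] [ 0.49  -0.169  0.1  ]
top index_table 0.3 [160. 174.] [0.578 0.141 0.1  ]
top spray_spot 0.78 [367. 236.] [ 0.465 -0.25   0.1  ]
top wheel_hub 0.6 [195. 191.] [0.546 0.074 0.097]
top crank_grip 0.47 [158. 172.] [0.574 0.133 0.148]
scene yellow_shell 0.81 [196. 263.] [ 0.761 -0.034  0.1  ]
scene yellow_shell 0.81 [141. 212.] [ 0.706 -0.22   0.1  ]
scene yellow_shell 0.78 [215. 191.] [ 0.573 -0.133  0.1  ]
scene index_table 0.61 [222. 168.] [ 0.491 -0.174  0.1  ]
scene spray_spot 0.82 [202. 158.] [ 0.474 -0.246  0.1  ]
scene wheel_hub 0.79 [307. 215.] [0.544 0.074 0.097]
scene crank_grip 0.55 [333. 210.] [0.564 0.133 0.148]
```

View pics/a.png

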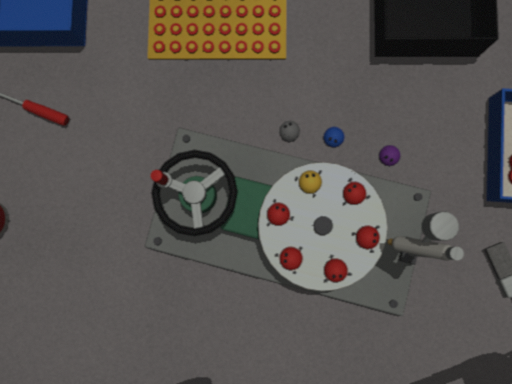

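View pics/b.png

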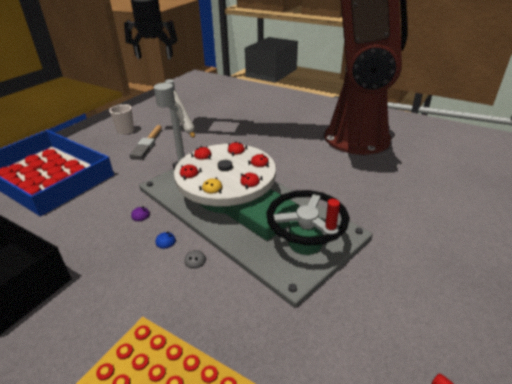

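The top view (x up, y left, not mirrored) shows the gun at (400,245), the red shell in its nest at (368,237) and the yellow shell at (310,182). That is 120° away, so the table needs two clockwise turns. The red handle is at (158,175).

Request:
move_arm --pt "0 0 -0.04" --pt "0 0 -0.08" --pt "0 0 -0.12" --pt "0 0 -0.15" --pt "0 0 -0.15" --yaw '[6.4, 12.8, 19.2, 25.6, 25.6]' --claw 0.7

```text
clock: 1.02
eef_pos: [0.2712, -0.5667, 0.3918]
eef_rot: [3.126, -0.005, -0.003]
force: [-0.1, -0.6, 1.4]
grip_width: 0.0599
finger_force: 0.0
```

Request:
move_arm --pt "0.015 -0.035 0" --pt "0.03 -0.07 0" --pt "0.045 -0.105 0" --pt "0.06 -0.14 0" --pt "0.075 -0.175 0" --yaw '[0, 0, 0, 0, 0]'

```text
clock: 1.43
eef_pos: [0.3454, -0.387, 0.381]
eef_rot: [3.142, -0.0, -0.0]
force: [0.8, 0.6, 1.0]
grip_width: 0.0597
finger_force: 0.0
```

Request:
move_arm --pt "0.015 -0.035 0" --pt "0.03 -0.07 0" --pt "0.045 -0.105 0" --pt "0.06 -0.14 0" --pt "0.075 -0.175 0" --yaw '[0, 0, 0, 0, 0]'

```text
clock: 1.85
eef_pos: [0.4203, -0.2119, 0.3813]
eef_rot: [3.141, -0.001, 0.0]
force: [1.7, -0.3, -0.2]
grip_width: 0.0596
finger_force: 0.0
```

Request:
move_arm --pt "0.015 -0.035 0" --pt "0.03 -0.07 0" --pt "0.045 -0.105 0" --pt "0.06 -0.14 0" --pt "0.075 -0.175 0" --yaw '[0, 0, 0, 0, 0]'

```text
clock: 2.27
eef_pos: [0.4954, -0.0367, 0.3814]
eef_rot: [3.141, -0.001, 0.001]
force: [1.1, -0.9, 0.4]
grip_width: 0.0599
finger_force: 0.0
```

Request:
move_arm --pt "0.015 -0.035 0.02" --pt "0.03 -0.07 0.04" --pt "0.045 -0.105 0.06" --pt "0.06 -0.14 0.08" --pt "0.07 -0.16 0.1" --yaw '[0, 0, 0, 0, 0]'

```text
clock: 2.68
eef_pos: [0.5659, 0.1244, 0.2811]
eef_rot: [-3.14, -0.002, 0.002]
force: [0.8, -0.8, -0.4]
grip_width: 0.0597
finger_force: 0.0
```

```bash
cat >> h.py <<'E'
from scipy.spatial.transform import Rotation as Ro
def wrist():
    o=env.get_obs();P=env.get_image("wrist")
    T=np.eye(4);T[:3,:3]=Ro.from_euler("xyz",o["eef_rot"]).as_matrix();T[:3,3]=o["eef_pos"]
    M=T@np.array(P["mount"]);P["R"]=M[:3,:3].T;P["t"]=-M[:3,:3].T@M[:3,3];return o,P
E
python3 - <<'E'
from h import *
o,P=wrist();print(o["eef_pos"],o["dq"].round(3))
for nm,z in(("wheel_hub",.097),("crank_grip",.148)):
    for f in(env.place_of,env.search_frame):
        for r in f(nm,P)[:3]: print(nm,round(r["p"],2),np.round(r["pixel"]),np.round(ray(P,r["pixel"],z),3))
cv2.imwrite("pics/c.png",P["image"][:,:,::-1])
for n in("top","scene"):
    Q=env.get_image(n);m=cv2.inRange(cv2.cvtColor(Q["image"],cv2.COLOR_RGB2HSV),(0,150,60),(8,255,255))
    print(n,[(r["pixel"],r["p"],ray(Q,r["pixel"],.148).round(3)) for r in env.place_of("crank_grip",Q)[:2]])
E
```

```text
[0.56594127 0.12441054 0.28105024] [ 0.473  0.596 -0.116 -0.029 -0.474  0.472]
wheel_hub 0.59 [304. 191.] [0.541 0.072 0.097]
crank_grip 0.64 [240. 178.] [0.567 0.133 0.148]
crank_grip 0.76 [238. 179.] [0.566 0.134 0.148]
top [([156.4, 174.5], 0.53, array([0.57 , 0.136, 0.148]))]
scene [([331.6, 208.7], 0.78, array([0.563, 0.129, 0.148]))]
```

View pics/c.png

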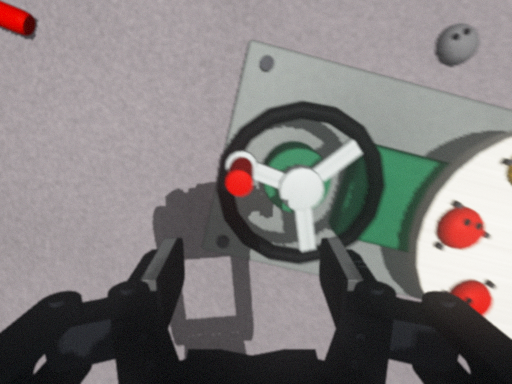

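The wrist view shows the red handle top at (239,182) and the hub at (302,187). All cameras put the grip near (0.567, 0.133) and the hub near (0.543, 0.073).

Request:
move_arm --pt "0 0 0.03" --pt "0 -0.005 0.06" --pt "0 -0.005 0.07" --pt "0 -0.005 0.07" --pt "0 -0.005 0.07" --yaw '[0, 0, 0, 0, 0]'

```text
clock: 3.55
eef_pos: [0.5651, 0.1257, 0.2117]
eef_rot: [3.141, 0.0, -0.001]
force: [0.5, -0.4, -0.0]
grip_width: 0.0594
finger_force: 0.0
```

Run:
```python
from h import *
o,P=wrist();print(o["eef_pos"],abs(o["dq"]).max())
for nm,z in(("wheel_hub",.097),("crank_grip",.148)):
    for f in(env.place_of,env.search_frame):
        for r in f(nm,P)[:3]: print(nm,round(r["p"],2),np.round(r["pixel"]),np.round(ray(P,r["pixel"],z),3))
```

```text
[0.5650988  0.12574526 0.21174633] 0.04383428452395291
wheel_hub 0.69 [314. 212.] [0.542 0.075 0.097]
wheel_hub 0.66 [312. 198.] [0.554 0.077 0.097]
crank_grip 0.95 [237. 206.] [0.566 0.133 0.148]
crank_grip 0.88 [241. 203.] [0.568 0.131 0.148]
```

Request:
move_arm --pt "0.002 -0.007 0.02" --pt "0.002 -0.007 0.045" --pt "0.002 -0.007 0.07" --pt "0.002 -0.007 0.08" --pt "0.002 -0.007 0.08" --yaw '[0, 0, 0, 0, 0]'

```text
clock: 4.22
eef_pos: [0.5649, 0.1331, 0.1286]
eef_rot: [3.141, 0.006, 0.0]
force: [0.3, -0.8, -0.1]
grip_width: 0.0597
finger_force: 0.0
```

Request:
move_arm --pt "0 0 0" --pt "0 0 0" --pt "0 0 0" --pt "0 0 0" --pt "0 0 0" --yaw '[0, 0, 0, 0, 0]' --claw 0 --newtons 40

```text
clock: 4.63
eef_pos: [0.5688, 0.1332, 0.1338]
eef_rot: [3.141, -0.004, 0.0]
force: [-0.3, -1.3, 5.9]
grip_width: 0.0211
finger_force: 39.3
```

Run:
```python
from h import *
o=env.get_obs();print({k:np.round(v,4) for k,v in o.items() if k in("clock","eef_pos","force","grip_width","finger_force")})
# plan: clockwise, 15deg steps from a0, ramps; rows in tool axes relative to call start
h=np.array([.543,.074]);p=o["eef_pos"][:2]-h;print(np.hypot(*p),np.degrees(np.arctan2(p[1],p[0])))
a0=np.arctan2(p[1],p[0])
steps=[3,6,9,12,15]+[15]*40+[12,12,9,9,9,9,6,6,3]  # trimmed below
s=[3,6,9,12,15]+[15]*41+[12,12,12,9,6,6,3]
print(sum(s),len(s))
A=a0-np.radians(np.r_[0,np.cumsum(s)]);X=.062*np.c_[np.cos(A),np.sin(A)]
for i in range(0,len(s),5):
    d=X[i+1:i+6]-X[i];print([[round(x,3),round(-y,3),0] for x,y in d])
```

```text
{'clock': np.float64(4.6333), 'eef_pos': array([0.5688, 0.1332, 0.1338]), 'force': array([-0.2575, -1.2728,  5.9229]), 'finger_force': np.float64(39.3297), 'grip_width': np.float64(0.0211)}
0.06452047253073055 66.46761698458175
720 53
[[np.float64(0.003), np.float64(0.001), 0], [np.float64(0.009), np.float64(0.005), 0], [np.float64(0.016), np.float64(0.01), 0], [np.float64(0.025), np.float64(0.02), 0], [np.float64(0.033), np.float64(0.034), 0]]
[[np.float64(0.004), np.float64(0.016), 0], [np.float64(0.004), np.float64(0.032), 0], [np.float64(-0.001), np.float64(0.047), 0], [np.float64(-0.009), np.float64(0.061), 0], [np.float64(-0.021), np.float64(0.073), 0]]
[[np.float64(-0.014), np.float64(0.008), 0], [np.float64(-0.03), np.float64(0.012), 0], [np.float64(-0.046), np.float64(0.011), 0], [np.float64(-0.062), np.float64(0.007), 0], [np.float64(-0.075), np.float64(-0.001), 0]]
[[np.float64(-0.011), np.float64(-0.012), 0], [np.float64(-0.019), np.float64(-0.026), 0], [np.float64(-0.023), np.float64(-0.042), 0], [np.float64(-0.023), np.float64(-0.058), 0], [np.float64(-0.018), np.float6
[... 767 characters left out ...]
64(-0.047), np.float64(-0.001), 0], [np.float64(-0.061), np.float64(-0.009), 0], [np.float64(-0.073), np.float64(-0.021), 0]]
[[np.float64(-0.008), np.float64(-0.014), 0], [np.float64(-0.012), np.float64(-0.03), 0], [np.float64(-0.011), np.float64(-0.046), 0], [np.float64(-0.007), np.float64(-0.062), 0], [np.float64(0.001), np.float64(-0.075), 0]]
[[np.float64(0.012), np.float64(-0.011), 0], [np.float64(0.023), np.float64(-0.018), 0], [np.float64(0.035), np.float64(-0.022), 0], [np.float64(0.048), np.float64(-0.023), 0], [np.float64(0.058), np.float64(-0.023), 0]]
[[np.float64(0.006), np.float64(0.001), 0], [np.float64(0.013), np.float64(0.003), 0], [np.float64(0.016), np.float64(0.004), 0]]
```

Request:
move_arm --pt "0.003 0.001 0" --pt "0.009 0.005 0" --pt "0.016 0.01 0" --pt "0.025 0.02 0" --pt "0.033 0.034 0" --yaw '[0, 0, 0, 0, 0]'

```text
clock: 5.05
eef_pos: [0.6024, 0.1016, 0.1338]
eef_rot: [-3.138, -0.006, 0.001]
force: [-0.4, 3.5, 6.1]
grip_width: 0.0206
finger_force: 39.6
```

Forces are low, so I'll continue.

Request:
move_arm --pt "0.004 0.016 0" --pt "0.004 0.032 0" --pt "-0.001 0.047 0" --pt "-0.009 0.061 0" --pt "-0.021 0.073 0" --yaw '[0, 0, 0, 0, 0]'

```text
clock: 5.47
eef_pos: [0.583, 0.0253, 0.1338]
eef_rot: [3.142, -0.009, -0.001]
force: [2.0, 1.1, 4.5]
grip_width: 0.0207
finger_force: 39.8
```

Request:
move_arm --pt "-0.014 0.008 0" --pt "-0.03 0.012 0" --pt "-0.046 0.011 0" --pt "-0.062 0.007 0" --pt "-0.075 -0.001 0" --yaw '[0, 0, 0, 0, 0]'

```text
clock: 5.88
eef_pos: [0.5067, 0.0273, 0.1338]
eef_rot: [-3.14, -0.009, -0.002]
force: [6.0, 3.1, 1.9]
grip_width: 0.021
finger_force: 39.6
```

Request:
move_arm --pt "-0.011 -0.012 0" --pt "-0.019 -0.026 0" --pt "-0.023 -0.042 0" --pt "-0.023 -0.058 0" --pt "-0.018 -0.073 0" --yaw '[0, 0, 0, 0, 0]'

```text
clock: 6.3
eef_pos: [0.4893, 0.1004, 0.1338]
eef_rot: [3.139, -0.009, 0.001]
force: [7.0, -6.5, 2.3]
grip_width: 0.0211
finger_force: 40.0
```

Request:
move_arm --pt "0.008 -0.014 0" --pt "0.02 -0.025 0" --pt "0.034 -0.033 0" --pt "0.05 -0.037 0" --pt "0.066 -0.037 0" --yaw '[0, 0, 0, 0, 0]'

```text
clock: 6.72
eef_pos: [0.5533, 0.1371, 0.1337]
eef_rot: [3.138, -0.001, 0.002]
force: [-3.7, -7.1, 11.1]
grip_width: 0.0209
finger_force: 40.8
```

Request:
move_arm --pt "0.016 0.004 0" --pt "0.029 0.013 0" --pt "0.041 0.024 0" --pt "0.048 0.039 0" --pt "0.052 0.054 0" --yaw '[0, 0, 0, 0, 0]'

```text
clock: 7.13
eef_pos: [0.6075, 0.085, 0.1338]
eef_rot: [-3.139, -0.007, 0.001]
force: [1.9, 2.4, 5.9]
grip_width: 0.0208
finger_force: 40.2
```

Request:
move_arm --pt "0 0.016 0" --pt "-0.005 0.032 0" --pt "-0.013 0.046 0" --pt "-0.025 0.057 0" --pt "-0.039 0.065 0" --yaw '[0, 0, 0, 0, 0]'

```text
clock: 7.55
eef_pos: [0.5681, 0.0173, 0.1337]
eef_rot: [3.14, -0.008, -0.0]
force: [2.3, 1.2, 7.1]
grip_width: 0.0212
finger_force: 40.4
```

Request:
move_arm --pt "-0.016 0.004 0" --pt "-0.032 0.004 0" --pt "-0.047 -0.001 0" --pt "-0.061 -0.009 0" --pt "-0.073 -0.021 0" --yaw '[0, 0, 0, 0, 0]'

```text
clock: 7.97
eef_pos: [0.495, 0.0399, 0.1338]
eef_rot: [-3.141, -0.009, -0.002]
force: [10.0, 3.9, 0.4]
grip_width: 0.021
finger_force: 39.8
```

Request:
move_arm --pt "-0.008 -0.014 0" --pt "-0.012 -0.03 0" --pt "-0.011 -0.046 0" --pt "-0.007 -0.062 0" --pt "0.001 -0.075 0" --yaw '[0, 0, 0, 0, 0]'

```text
clock: 8.38
eef_pos: [0.4972, 0.1137, 0.1338]
eef_rot: [3.137, -0.011, 0.002]
force: [8.3, -9.4, 2.2]
grip_width: 0.021
finger_force: 40.2
```

Request:
move_arm --pt "0.012 -0.011 0" --pt "0.023 -0.018 0" --pt "0.035 -0.022 0" --pt "0.048 -0.023 0" --pt "0.058 -0.023 0" --yaw '[0, 0, 0, 0, 0]'

```text
clock: 8.8
eef_pos: [0.5527, 0.1371, 0.1337]
eef_rot: [3.139, -0.002, 0.001]
force: [-2.9, -5.0, 10.8]
grip_width: 0.0206
finger_force: 40.9
```

Request:
move_arm --pt "0.006 0.001 0" --pt "0.013 0.003 0" --pt "0.016 0.004 0" --pt "0.016 0.004 0" --pt "0.016 0.004 0" --yaw '[0, 0, 0, 0, 0]'

```text
clock: 9.22
eef_pos: [0.5689, 0.1331, 0.1337]
eef_rot: [3.14, -0.004, 0.001]
force: [0.5, -3.0, 7.6]
grip_width: 0.0207
finger_force: 40.7
```

Run:
```python
from h import *
P=env.get_image("top");cv2.imwrite("pics/d.png",cv2.resize(P["image"][100:330,130:480,::-1],None,fx=2,fy=2))
h=cv2.cvtColor(P["image"],cv2.COLOR_RGB2HSV)[150:300,255:390];m=cv2.inRange(h,(18,150,80),(35,255,255))
M=cv2.moments(m);px=(255+M["m10"]/M["m00"],150+M["m01"]/M["m00"]);print(px,ray(P,px,.11))
```

```text
(367.1013698630137, 236.88219178082193) [ 0.46304671 -0.24867942  0.11      ]
```

View pics/d.png

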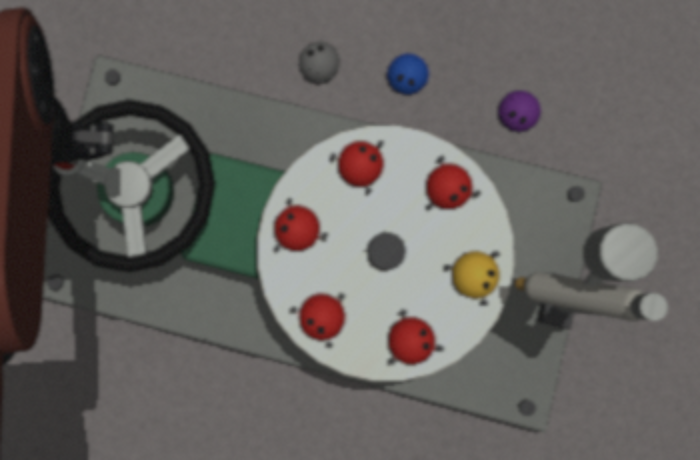

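The yellow shell is seated in its nest in front of the gun, at crop pixel (475,275), exactly where the red one stood before. Now I'll release and back off.

Request:
move_arm --pt "0 0 0" --pt "0 0 0" --pt "0 0 0" --pt "0 0 0" --pt "0 0 0" --yaw '[0, 0, 0, 0, 0]' --claw 0.7

```text
clock: 9.68
eef_pos: [0.5663, 0.1335, 0.1306]
eef_rot: [3.142, 0.002, 0.0]
force: [0.1, 0.6, 0.0]
grip_width: 0.06
finger_force: 0.0
```

Request:
move_arm --pt "0 0 -0.01" --pt "0 0 -0.03" --pt "0 0 -0.06" --pt "0 0 -0.09" --pt "0 0 -0.13" --yaw '[0, 0, 0, 0, 0]'

```text
clock: 10.1
eef_pos: [0.5652, 0.1332, 0.2605]
eef_rot: [3.141, 0.005, -0.0]
force: [0.7, 0.1, 0.5]
grip_width: 0.0599
finger_force: 0.0
```

Request:
move_arm --pt "0 -0.03 0" --pt "0 -0.06 0" --pt "0 -0.08 0" --pt "0 -0.08 0" --pt "0 -0.08 0" --yaw '[0, 0, 0, 0, 0]'

```text
clock: 10.52
eef_pos: [0.5669, 0.2142, 0.2618]
eef_rot: [3.141, -0.0, 0.002]
force: [-0.0, -0.7, 0.9]
grip_width: 0.0602
finger_force: 0.0
```

Request:
move_arm --pt "0 0 0" --pt "0 0 0" --pt "0 0 0" --pt "0 0 0" --pt "0 0 0" --yaw '[0, 0, 0, 0, 0]'

```text
clock: 10.93
eef_pos: [0.5672, 0.2126, 0.2613]
eef_rot: [3.141, 0.0, -0.001]
force: [-0.3, -0.3, 0.8]
grip_width: 0.0596
finger_force: 0.0
```

Run:
```python
from h import *
P=env.get_image("top")
h=cv2.cvtColor(P["image"],cv2.COLOR_RGB2HSV)[150:300,255:390];m=cv2.inRange(h,(18,150,80),(35,255,255))
M=cv2.moments(m);px=(255+M["m10"]/M["m00"],150+M["m01"]/M["m00"]);print(px,ray(P,px,.11),env.get_obs()["force"],env.get_obs()["eef_pos"])
if np.hypot(px[0]-367,px[1]-237)<3: print(env.close_job())
```

```text
(367.1123287671233, 236.91780821917808) [ 0.46298178 -0.24869861  0.11      ] [ 0.00902513 -0.76226821 -0.2722416 ] [0.56715647 0.21278179 0.26126262]
the job is handed in; nothing more can be done
None
```

I cranked the handwheel two whole turns clockwise, which brought the yellow shell seated under the spray gun; I then released the handle, backed the arm away and handed the job in at about 11 s (no verdict was returned).

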